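# Gather the seal stones under the loose lid and uncover the tray

## Robot

A 6-joint arm with a two-finger parallel gripper is mounted at the origin on the work surface. World frame = base frame: x ahead of the robot, y to its left, z up, the work surface at z = 0. Lengths are in m, angles in rad, forces in N, time in s.
With the tool pointing down it reaches from about 0.35 to 0.8 m from the base axis. Payload 7.3 kg.
Tool frame: the origin (TCP) lies between the finger pads; the fingertips stand 25 mm ahead of it and the grasp point (between the pads) lies 6 mm ahead of it (r.tip_extent is the distance from the TCP to the fingertips, in m); z points along the fingers, y is the line along which they close (so a half turn about z gives the same grasp; the last joint's range is limited). The gripper opens to 85 mm and grips with 20 to 120 N. Pads are 22 mm wide; open, the fingers measure 114 mm over their backs; the gripper's body (76 mm by 85 mm) begins 54 mm behind the grasp point. The pads swing forward as they close: fully open they stand 13 mm farther back than shut.
Start: joints at [-1.412, 0.342, 1.524, -0, 1.275, -0.146], TCP at [0.158, -0.501, 0.256] pointing down, gripper open.
Joint ranges: [-2.53, 2.53], [-0.77, 2.02], [0.04, 2.7], [-1, 4.14], [0.28, 2.66], [-3.11, 3.11]. Speed limits (rad/s): [2.57, 2.57, 3.14, 3.14, 3.14, 3.14].

## Interface

Orientations are given as a unit quaternion [x, y, z, w].
In Python, from workcell import r, command_gripper, optics gives the robot as it stands. The module is installed in compiled form; this text tells all that it offers. Calls block until the motion is done:
- r.reach(position, orientation): joint-space move of the TCP to a pose.
- r.move_straight(position, orientation=None, speed=0.15, max_force=None): straight line of the TCP; orientation=None keeps the orientation; speed is the mean speed in m/s. With max_force (N) it stops when the force on the tool has changed by that much, and returns True; else False.
- r.movej(angles): joint-space move.
- command_gripper(opening, force=None): finger opening in m; force is the grip in N (None keeps the last); returns when the fingers have stopped.
- r.hold(seconds).
- r.solve_ik(position, orientation): joint angles nearest the present ones, or None.
- r.read_state(): the state.
- optics.get_image(name): name is "side" or "top"; returns (picture, depth): 400x640x3 uint8, red, green, blue; 400x640 float32, m along the optical axis (not along the pixel's ray), 0 where there is no reading.
- optics.camera_model(name): a dict with "K" (3x3 intrinsics, pixels), "R" (3x3) and "t" (3): a world point X has camera coordinates R X + t. Camera axes: x right, y down, z forward; pixel columns grow to the right and rows downward; lengths in m; the calibration is good to about 2 mm. A picture is of the moment at which its call begins. camera_model takes no time and is no camera call.
A pose or a line that the arm cannot do raises r.PlanningError and nothing moves.
- r.finish_job(): hands the job in; it is judged then, once.
The state is a dict: "time_s": time; "joint_positions": joint angles; "dq": joint speeds; "tau": joint torques, N m; "eef_pos": TCP position; "eef_rot": TCP orientation; "contact_force": force on the tool from outside, world axes, zero at the start; "torque": the same for the moment, N m; "grip_width": finger opening in m; "grip_force": force on a finger pad.
Only numpy, scipy, OpenCV 4.12 (cv2) and the standard library are available. Lean on these libraries where they do the work, as an engineer would, in place of code of your own. Each camera call takes 0.05 s, during which the arm holds its last target. There are 200 camera calls.

## Task

Gather the three seal stones along the front edge of the covered sorting tray, the edge with the brass tab: press down on the lid above that edge to tip the tray fully forward on its stand, with the loose lid kept in place, until all stones have slid up against the front wall, then ease the tray back to level. Then lift the lid off by its knob and lay it down gently, flat on the middle of the grey felt pad. Do not touch the stones, and leave the bowl, the jar and the paperweight where they are.

Things in the scene. Friction and masses are not known exactly. Their poses are not given: they have to be found in the camera images.
- stand: Dark wooden tipping stand, fixed on the counter, turned any way round. Origin on the counter under the middle of the tray's pivot; x points from the tray's front (brass tab) to its back, y along the pivot, z up. The pivot is level, along y, 55 mm above the counter. An 80 mm wide brass tab sticks out 30 mm from the tray's front wall (-x side), 8 mm below the rim.
- tray (a joint): Tip of the tray, rad: 0 level on its back stop, held by a spring; grows as the front goes down, to the front stop at 0.42. About 6 to 9 N down on the lid above the front wall tips it; let go, it springs back hard, so let it up under the finger. The tray is slippery: stones and an unheld lid start to slide at 0.18 to 0.26 rad.
- front (a point): Foot of the tray's front wall, inside, midway along it, at floor height; moves with the tray; x points into the tray, away from the wall, z up. At level it is at x -89, y 0, z 68 mm in the stand's frame.
- tray_mid (a point): Centre of the mouth of the open wooden tray, at rim height, 43 mm above the pivot (98 mm above the counter when level); turns with the tray, x to its back. Tray 190 mm (x) by 166 mm (y) outside, walls 6 mm thick and 30 mm deep inside. The lid lies on the rim: its upper face is 48 mm above the pivot, 103 mm above the counter when level.
- lid_knob (a point): Centre of the knob of the loose lid, where to grasp it, axes as the lid's. The lid is a flat clear acrylic plate 194 x 170 x 5 mm, 220 g, without any lip: only friction holds it on the rim. The knob in its middle is upright, round, dark wood, 24 mm across, 35 mm tall. This point is 27 mm above the plate's underside.
- stone1_center (a point): Centre of a seal stone, a plain square bar 60 x 22 x 22 mm, about 80 g, loose in the tray under the lid.
- stone2_center (a point): Centre of the second seal stone, same size.
- stone3_center (a point): Centre of the third seal stone, same size.
- pad: Grey felt pad fixed on the counter, 240 x 240 mm, 4 mm thick; origin at the centre of its underside, on the counter.
- bowl_center (a point): Bystander: loose steel bowl, 110 mm across, 50 mm high; point at its middle.
- jar_center (a point): Bystander: loose white ceramic seal-paste jar, 64 mm across, 55 mm high; point at its middle.
- weight_center (a point): Bystander: loose stone paperweight, 40 x 110 x 28 mm; point at its middle.

How it is judged:
On the way, in this order (a step that is already met when the one before it is completed fails the run):
1. tray tipped forward with the lid still on and all three stones against the front wall (value of joint tray above 0.25 rad and x of lid_knob in the frame of tray_mid between -0.015 and 0.015 m and y of lid_knob in the frame of tray_mid between -0.015 and 0.015 m and z of lid_knob in the frame of tray_mid below 0.035 m and x of each of stone1_center, stone2_center, stone3_center in the frame of front below 0.045 m), for 0.2 s.
2. tray back level, lid still on, stones still gathered at the front (value of joint tray below 0.03 rad and x of lid_knob in the frame of tray_mid between -0.015 and 0.015 m and y of lid_knob in the frame of tray_mid between -0.015 and 0.015 m and z of lid_knob in the frame of tray_mid below 0.035 m and x of each of stone1_center, stone2_center, stone3_center in the frame of front below 0.045 m), for 0.2 s.
At the end, for the whole second after the job is handed in: The tray is level on its stand (within 0.03 rad) with all three stones in it, each stone's centre within 45 mm of the inside of the front wall; the lid lies flat and still on the felt pad, its centre within 50 mm of the pad's (value of joint tray below 0.03 rad and horizontal distance between lid_knob and pad below 0.05 m and z of lid_knob in the frame of pad between 0.026 and 0.036 m and angle between lid_knob's own z axis and vertical below 0.06 rad and linear speed of each of lid, stone1, stone2, stone3 below 0.02 m/s and x of each of stone1_center, stone2_center, stone3_center in the frame of front below 0.045 m and z of each of stone1_center, stone2_center, stone3_center in the frame of front below 0.03 m); the robot touches nothing.
It fails at once if the lid slid or lifted off the tray (over 20 mm sideways or 12 mm up) while a stone was not yet gathered at the front wall ((x of lid_knob in the frame of tray_mid above 0.02 m or x of lid_knob in the frame of tray_mid below -0.02 m or y of lid_knob in the frame of tray_mid above 0.02 m or y of lid_knob in the frame of tray_mid below -0.02 m or z of lid_knob in the frame of tray_mid above 0.034 m) and x of any of stone1_center, stone2_center, stone3_center in the frame of front above 0.045 m).
It fails at once if the tray was let spring back (faster than 1.5 rad/s) (velocity of joint tray below -1.5 rad/s).
It fails at once if the lid was dropped: let go more than 20 mm above the pad or counter, away from the tray (horizontal distance between lid_knob and stand above 0.1 m and height (world z) of lid_knob above 0.052 m and contact force between the fingers and lid below 0.02 N).
It fails at once if the robot touched a stone (contact force between any of the fingers, the arm and stone1 above 0.5 N or contact force between any of the fingers, the arm and stone2 above 0.5 N or contact force between any of the fingers, the arm and stone3 above 0.5 N).
It fails at once if a bystander was moved more than 30 mm (distance of any of bowl_center, jar_center, weight_center from where it was at the start of the episode above 0.03 m).
It also fails if it takes over 64 s, if anything falls off the work surface, if the arm or the gripper's body presses on something with over 40 N, if the wrist force passes 120 N, or if a joint passes its speed limit or range.

## Working session

There is one attempt and no reset: what is moved stays moved. The work goes in short steps, each a Python script; the robot and the scene stay as the last script left them, time stands still between calls to the robot, and variables do not carry over. Pictures are saved under pics/ and viewed, at most 11 in all, crops included, and the job is handed in when it is done.

```bash
mkdir -p pics; cat > h.py <<'E'
import numpy as np, cv2
from workcell import r, command_gripper, optics
def snap(name,fn):
    p,d=optics.get_image(name); cv2.imwrite(f'pics/{fn}.png',p[:,:,::-1]); np.save(f'pics/{fn}.npy',d); return p,d
def ray(name,u,v):
    c=optics.camera_model(name);K,R,t=map(np.array,(c['K'],c['R'],c['t']))
    return -R.T@t, R.T@np.linalg.solve(K,[u,v,1.])
def at_z(name,u,v,z):
    o,d=ray(name,u,v); return o+d*(z-o[2])/d[2]
def at_d(name,u,v,dep):
    o,d=ray(name,u,v); return o+d*dep
def proj(name,X):
    c=optics.camera_model(name);q=np.array(c['R'])@np.array(X)+c['t'];q=np.array(c['K'])@q;return q[:2]/q[2]
E
python3 - <<'E'
from h import *
for n in('top','side'):
    snap(n,n+'0'); o,d=ray(n,320,200); print(n,o.round(3),d.round(3))
s=r.read_state();print(s['time_s'],s['eef_rot'],r.tip_extent)
E
```

```text
top [ 0.473 -0.023  0.915] [ 0.172  0.045 -0.984]
side [ 0.399 -0.856  0.771] [ 0.203  0.767 -0.608]
0.1 [ 9.88410281e-01  1.51804629e-01  5.75805343e-06 -6.86264093e-04] 0.025
```

View pics/top0.png

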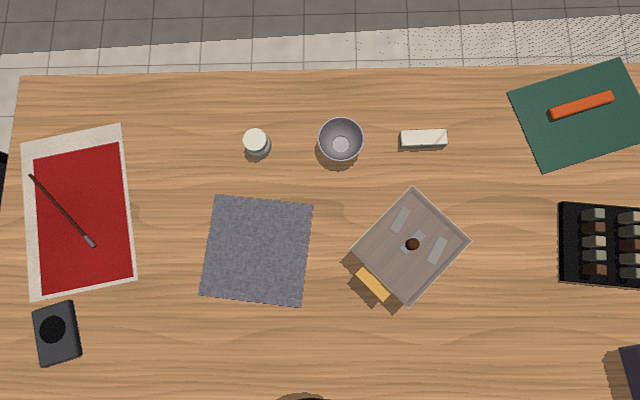

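View pics/side0.png

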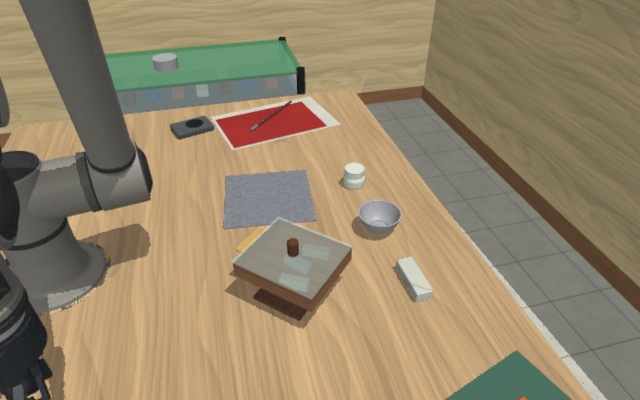

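The top view shows the tray with its knob near (412,244), the brass tab near (373,285) on the lower-left edge, and the pad centred near (257,250). In the side view the knob is near (293,247). I'll enlarge the tray.

```bash
python3 - <<'E'
from h import *
p=cv2.imread('pics/top0.png')
cv2.imwrite('pics/c1.png',cv2.resize(p[180:315,335:485],None,fx=4,fy=4,interpolation=cv2.INTER_CUBIC))
d=np.load('pics/top0.npy')
for n,u,v in [('knob',412,242),('lid',385,255),('pad',257,250),('tab',373,285)]:
    print(n,at_d('top',u,v,d[v,u]).round(4))
P=[at_z('top',u,v,.004) for u,v in [(215,194),(313,205),(300,307),(199,295)]]
print(np.round(P,4),np.mean(P,0))
P=[at_z('top',u,v,.103) for u,v in [(413,186),(471,241),(407,307),(349,250)]]
print(np.round(P,4),np.mean(P,0),[np.linalg.norm(P[i]-P[i-1]) for i in range(4)])
E
```

```text
knob [ 0.5226 -0.1702  0.1382]
lid [ 0.4986 -0.1204  0.1028]
pad [0.5147 0.1655 0.0066]
tab [ 0.4378 -0.0953  0.0896]
[[0.6496 0.2719 0.004 ]
 [0.6204 0.0346 0.004 ]
 [0.3857 0.0639 0.004 ]
 [0.4126 0.2978 0.004 ]] [0.51708592 0.16709167 0.004     ]
[[ 0.6432 -0.1843  0.103 ]
 [ 0.5262 -0.2975  0.103 ]
 [ 0.3951 -0.161   0.103 ]
 [ 0.5092 -0.0465  0.103 ]] [ 0.51840875 -0.17231964  0.103     ] [np.float64(0.19216948092670233), np.float64(0.1627797565465214), np.float64(0.1892296134180693), np.float64(0.16165507101387924)]
```

View pics/c1.png

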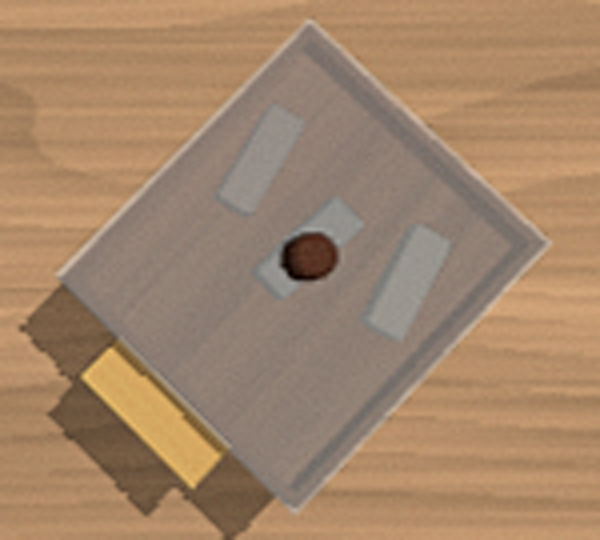

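The enlarged crop gives lid corners at crop pixels (309,20), (550,243), (295,512) and (58,275). The tab is centred near (155,415) and the knob top near (310,257). The lid measures about 192 x 163 mm, which fits the given size. Next I compute the stand frame and check reachability.

```bash
cat >> h.py <<'E'
from scipy.spatial.transform import Rotation as Ro
_P=[at_z('top',335+u/4,180+v/4,.103)[:2] for u,v in [(309,20),(550,243),(295,512),(58,275)]] # back-left.. order: A,B back; C,D front
O=np.mean(_P,0)
_f=(_P[0]+_P[1]-_P[2]-_P[3]); _s=(_P[0]+_P[3]-_P[1]-_P[2])
yaw=np.angle(np.exp(1j*np.arctan2(_f[1],_f[0]))+np.exp(1j*(np.arctan2(_s[1],_s[0])-np.pi/2)))
S=Ro.from_euler('z',yaw)
PAD=np.array([.516,.167])
CX=-0.084
def press(th,gap,k,tilt=1.0,sg=1):
    """TCP pose: fingertips 'gap' above lid at contact point (CX,0) of tray tipped th"""
    Rt=Ro.from_euler('y',-th)
    c=Rt.apply([CX,0,.048])+[0,0,.055]
    tool=Ro.from_euler('y',-th*tilt)*Ro.from_matrix(np.array([[sg,0,0],[0,-sg,0],[0,0,-1.]]).T)
    p=c+Rt.apply([0,0,gap])-tool.apply([0,0,k])
    return S.apply(p)+[O[0],O[1],0],(S*tool).as_quat()
E
python3 - <<'E'
from h import *
print(O,yaw,[np.linalg.norm(_) for _ in np.diff(__import__('h')._P,axis=0)])
for n,z in(('knob top',.138),): print(at_z('top',335+310/4,180+257/4,z), at_z('side',293,241,z))
for sg in(1,-1):
  for tl in (1,.5,0):
    for th,g in((0,.08),(0,0),(.42,0),(.45,0)):
      q=r.solve_ik(*[x.tolist() for x in press(th,g,.025,tl,sg)]); print(sg,tl,th,g,None if q is None else np.round(q,2))
E
```

```text
[ 0.51923478 -0.17384082] -0.7922270509468041 [np.float64(0.16718791101981964), np.float64(0.1906938844632358), np.float64(0.16649179150618562)]
[ 0.51821156 -0.17100277  0.138     ] [ 0.52173286 -0.17618789  0.138     ]
1 1 0 0.08 [-0.4   0.3   1.73 -0.    1.11  1.96]
1 1 0 0 [-0.4   0.4   1.84 -0.    0.9   1.96]
1 1 0.42 0 [-0.25  0.37  2.19 -0.79  0.3   2.84]
1 1 0.45 0 None
1 0.5 0 0.08 [-0.4   0.3   1.73 -0.    1.11  1.96]
1 0.5 0 0 [-0.4   0.4   1.84 -0.    0.9   1.96]
1 0.5 0.42 0 [-0.33  0.39  2.05 -0.19  0.52  2.19]
1 0.5 0.45 0 [-0.33  0.39  2.06 -0.21  0.49  2.22]
1 0 0 0.08 [-0.4   0.3   1.73 -0.    1.11  1.96]
1 0 0 0 [-0.4   0.4   1.84 -0.    0.9   1.96]
1 0 0.42 0 [-0.39  0.45  1.9  -0.    0.79  1.97]
1 0 0.45 0 [-0.39  0.46  1.9  -0.    0.78  1.97]
-1 1 0 0.08 [-0.4   0.3   1.73 -0.    1.11 -1.18]
-1 1 0 0 [-0.4   0.4   1.84 -0.    0.9  -1.18]
-1 1 0.42 0 [-0.25  0.37  2.19 -0.79  0.3  -0.3 ]
-1 1 0.45 0 None
-1 0.5 0 0.08 [-0.4   0.3   1.73 -0.    1.11 -1.18]
-1 0.5 0 0 [-0.4   0.4   1.84 -0.    0.9  -1.18]
-1 0.5 0.42 0 [-0.33  0.39  2.05 -0.19  0.52 -0.96]
-1 0.5 0.45 0 [-0.33  0.39  2.06 -0.21  0.49 -0.93]
-1 0 0 0.08 [-0.4   0.3   1.73 -0.    1.11 -1.18]
-1 0 0 0 [-0.4   0.4   1.84 -0.    0.9  -1.18]
-1 0 0.42 0 [-0.39  0.45  1.9  -0.    0.79 -1.17]
-1 0 0.45 0 [-0.39  0.46  1.9  -0.    0.78 -1.17]
```

```bash
cat >> h.py <<'E'
CX=-0.094; B=0.2
def rig(th,gap,sg=-1):
    """tool rigid with the tray, leaning back by B, tips' centre at CX"""
    Rt=Ro.from_euler('y',-th)
    tool=Ro.from_euler('y',-(th-B))*Ro.from_matrix(np.array([[sg,0,0],[0,-sg,0],[0,0,-1.]]).T)
    p=Rt.apply([CX,0,.048+gap])+[0,0,.055]-tool.apply([0,0,.025])
    return (S.apply(p)+[O[0],O[1],0]).tolist(),(S*tool).as_quat().tolist()
def fr():
    s=r.read_state(); return np.round(s['contact_force'],2), np.round(s['eef_pos'],4), round(s['time_s'],2)
E
python3 - <<'E'
from h import *
for th in (0,.2,.42,.5): print(np.round(r.solve_ik(*rig(th,0)),2))
command_gripper(.04)
r.reach(*rig(0,.10)); r.move_straight(rig(0,.03)[0]); print(fr())
t=r.move_straight(rig(0,-.01)[0],speed=.015,max_force=1.5)
f,p,tm=fr(); print(t,f,p,tm,'gap',p[2]-rig(0,0)[0][2])
snap('side','touch')
E
```

```text
[-0.44  0.48  1.72  0.08  1.13 -1.26]
[-0.39  0.41  1.9  -0.    0.83 -1.17]
[-0.32  0.39  2.08 -0.21  0.49 -0.92]
[-0.29  0.4   2.14 -0.41  0.37 -0.7 ]
(array([ 0.05, -0.48,  1.49]), array([ 0.457, -0.111,  0.158]), 3.02)
True [-0.23 -0.3   6.43] [ 0.4566 -0.1104  0.1273] 4.83 gap -0.00020166444603103573
```

```bash
python3 - <<'E'
from h import *
p=cv2.imread('pics/touch.png')
cv2.imwrite('pics/c2.png',cv2.resize(p[180:330,190:390],None,fx=4,fy=4,interpolation=cv2.INTER_CUBIC))
print(fr())
E
```

```text
(array([0.67, 0.82, 5.51]), array([ 0.4567, -0.1104,  0.1274]), 4.88)
```

View pics/c2.png

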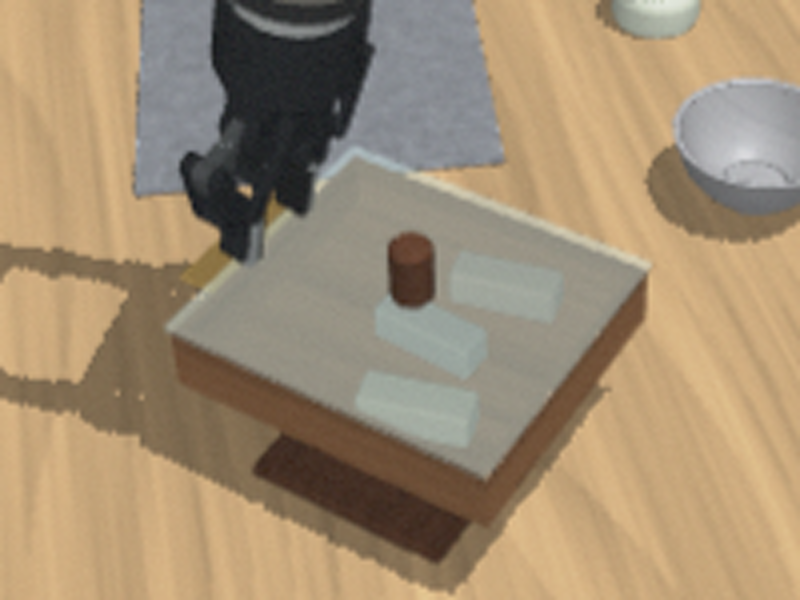

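The fingertips rest on the lid just inside the front edge, at crop (250,255) and (295,205). The lid is still on and the stones are untouched. I'll tip the tray in small arc steps and watch the force.

```bash
python3 - <<'E'
from h import *
for th in np.arange(.03,.31,.03):
    p,q=rig(th,-.0012); r.move_straight(p,q,speed=.025)
    f,e,t=fr(); n=S.apply(f,inverse=True); print(round(th,2),n.round(1),t)
    if f[2]<2 or f[2]>30: print('stop');break
pt,_=snap('top','tip_t'); ps,_=snap('side','tip_s')
a=cv2.resize(pt[170:320,310:510],None,fx=2.9,fy=2.9); b=cv2.resize(ps[180:330,200:400],None,fx=2.9,fy=2.9)
cv2.imwrite('pics/c3.png',cv2.resize(np.vstack([a,b])[:,:,::-1],(400,600)))
E
```

```text
0.03 [-0.7 -0.2  6.9] 5.17
0.06 [-1.2 -0.6  7.2] 5.46
0.09 [-1.3 -1.5  6.4] 5.74
0.12 [-1.2 -1.2  7. ] 6.03
0.15 [-2.2  0.4  8. ] 6.31
0.18 [-1.3 -0.7  7. ] 6.59
0.21 [-2.5 -0.9  6.6] 6.88
0.24 [-2.4 -0.6  7.1] 7.16
0.27 [-2.9 -0.8  6.3] 7.44
0.3 [-3.5 -1.7  7.1] 7.72
```

View pics/c3.png

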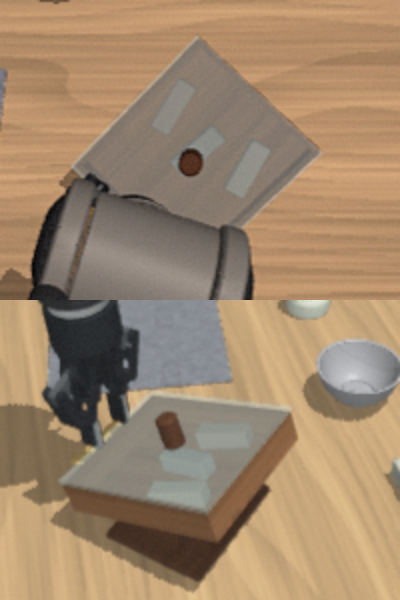

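The tray is tipped about 0.3 rad and the lid is in place. The stones have hardly slid yet, so I'll continue to the front stop.

```bash
python3 - <<'E'
from h import *
for th in np.r_[np.arange(.33,.40,.03),np.arange(.40,.48,.01)]:
    p,q=rig(th,-.0012); r.move_straight(p,q,speed=.02)
    f,e,t=fr(); n=S.apply(f,inverse=True); print(round(th,2),n.round(1),t)
    if f[2]<2 or f[2]>14: print('stop');break
r.hold(1.0); print(fr())
pt,_=snap('top','tip2_t'); ps,_=snap('side','tip2_s')
a=cv2.resize(pt[170:320,310:510],(400,300)); b=cv2.resize(ps[180:330,200:400],(800,600))
cv2.imwrite('pics/c4.png',b[:,:,::-1])
E
```

```text
0.33 [-2.4 -1.2  6. ] 8.15
0.36 [-3.9  0.6  6. ] 8.47
0.39 [-4.6  0.7  5.8] 8.8
0.4 [-5.  -0.1  4.5] 9.05
0.41 [-4.4 -0.3  5.7] 9.3
0.42 [-5.3 -0.4 10.4] 9.55
0.43 [-8.4 -1.2 18.5] 9.8
stop
(array([-7.16,  5.33, 19.97]), array([ 0.4416, -0.0951,  0.0839]), 10.8)
```

View pics/c4.png

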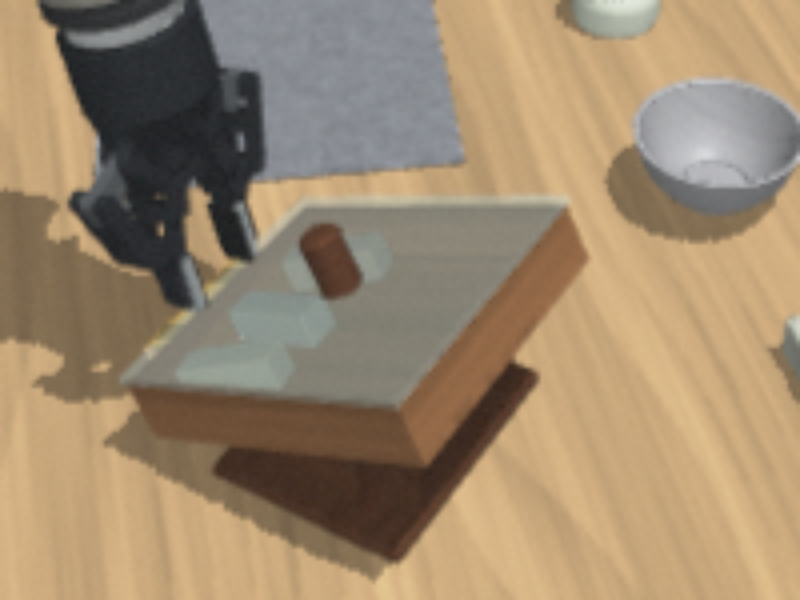

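All three stones have slid far forward: their leading ends are near crop (285,265), (232,310) and (178,370). I'll wait for any remaining motion and overlay the wall line.

```bash
python3 - <<'E'
from h import *
r.hold(1.5); ps,_=snap('side','tip3_s'); old=cv2.imread('pics/tip2_s.png')[:,:,::-1]
print('moved px',(np.abs(ps.astype(int)-old).max(2)[180:330,200:400]>25).sum(), fr())
b=cv2.resize(ps[180:330,200:400],(800,600))[:,:,::-1].copy()
Rt=Ro.from_euler('y',-.42)
def P(x,y,z):
    X=S.apply(Rt.apply([x,y,z])+[0,0,.055])+[*O,0]; u=proj('side',X); return tuple(int(v) for v in ((u-[200,180])*4))
for x,z,c in((-.089,.035,(0,0,255)),(-.029,.035,(0,255,0)),(-.097,.048,(255,0,0))): cv2.line(b,P(x,-.077,z),P(x,.077,z),c,1)
k=P(0,0,.043+.035); cv2.circle(b,k,4,(255,0,255),1); cv2.imwrite('pics/c5.png',b)
E
```

```text
moved px 0 (array([-6.72,  4.25, 17.75]), array([ 0.4416, -0.0951,  0.0838]), 12.45)
```

View pics/c5.png

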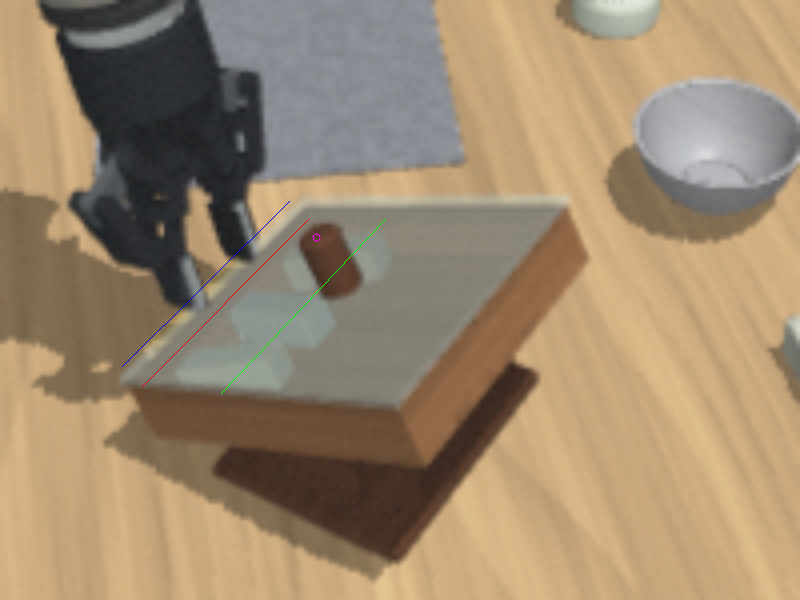

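The image is static, but the overlay is a few pixels off. I'll fit the tray pose to the lid corners and rectify the stone-top plane to a metric view.

```bash
python3 - <<'E'
from h import *
from scipy.optimize import least_squares
obs=np.array([(302,200),(125,385),(568,200),(405,407)])/4+[200,180]
tray=[(-.097,.085,.048),(-.097,-.085,.048),(.097,.085,.048),(.097,-.085,.048)]
def W(v,q): return (Ro.from_euler('z',yaw+v[3])).apply(Ro.from_euler('y',-v[2]).apply(q)+[0,0,.055])+[O[0]+v[0],O[1]+v[1],0]
f=lambda v:np.r_[np.ravel([proj('side',W(v,q)) for q in tray]-obs), v[3]*30]
s=least_squares(f,[0,0,.42,0]);v=s.x;print(v.round(4),s.fun.round(1))
# metric view: 3 px/mm, x right from -0.1..0.1, y up
sc=3000
c=[(-.1,-.09),(.1,-.09),(.1,.09),(-.1,.09)]
def H(z):return cv2.getPerspectiveTransform(np.float32([proj('side',W(v,(x,y,z))) for x,y in c]),np.float32([((x+.1)*sc,(.09-y)*sc) for x,y in c]))
p=cv2.imread('pics/tip3_s.png')
b=cv2.warpPerspective(p,H(.035),(600,540),flags=cv2.INTER_CUBIC)
b=cv2.convertScaleAbs(b,alpha=1.6,beta=-80)
for x,cl in((-.089,(0,0,255)),(-.029,(0,255,0))): cv2.line(b,(int((x+.1)*sc),0),(int((x+.1)*sc),540),cl,1)
cv2.imwrite('pics/c6.png',b)
E
```

```text
[ 0.0037 -0.0064  0.4219  0.0143] [ 0.1  0.1 -1.1  0.3  1.4 -0.9 -0.3  0.2  0.4]
```

View pics/c6.png

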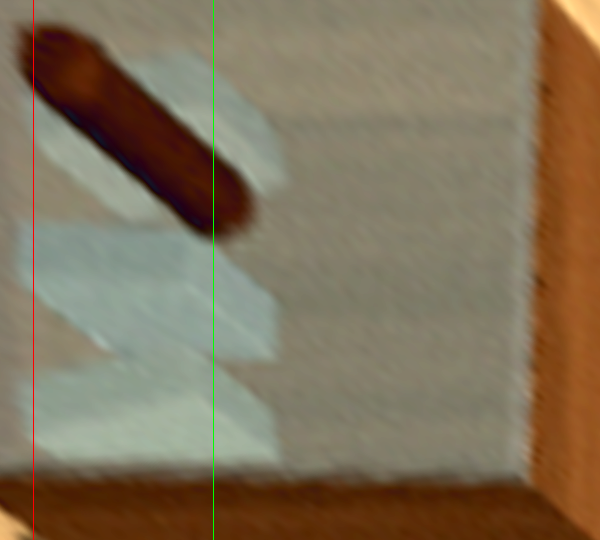

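The rectified view shows all three stones' front ends at the wall line (x about 20–35 px). The fitted tip is 0.42 rad, and the lid offset matches the camera discrepancy seen before contact. I'll ease the tray back.

```bash
python3 - <<'E'
from h import *
for th in np.r_[.42,np.arange(.40,-.01,-.02)]:
    p,q=rig(max(th,0),-.0012); r.move_straight(p,q,speed=.02)
    if round(th*100)%10==0: f,e,t=fr(); print(round(th,2),S.apply(f,inverse=True).round(1),t)
q=rig(0,0)[1]
r.move_straight(rig(0,.001)[0],q,speed=.01); r.hold(.3); print(fr())
r.move_straight(rig(0,.01)[0],q,speed=.01); print(fr())
r.move_straight(rig(0,.12)[0],q,speed=.15)
r.reach([.45,.15,.35],[1,0,0,0]); r.hold(.2)
pt,_=snap('top','lev_t'); ps,_=snap('side','lev_s'); print(fr())
cv2.imwrite('pics/c7.png',cv2.resize(pt[180:315,335:485],(600,540),interpolation=cv2.INTER_CUBIC)[:,:,::-1])
E
```

```text
0.4 [-3.7  1.3  5.7] 12.97
0.3 [-2.3  1.2  5. ] 14.3
0.2 [-1.1  0.9  5.1] 15.63
0.1 [-1.2  0.6  4.5] 16.97
-0.0 [0.  0.1 4.7] 18.3
(array([0.06, 0.02, 0.19]), array([ 0.4567, -0.1104,  0.1284]), 18.97)
(array([-0.62, -0.71,  0.15]), array([ 0.4567, -0.1104,  0.1375]), 20.02)
(array([-0.43, -0.81, -0.47]), array([0.45  , 0.1499, 0.35  ]), 23.72)
```

View pics/c7.png

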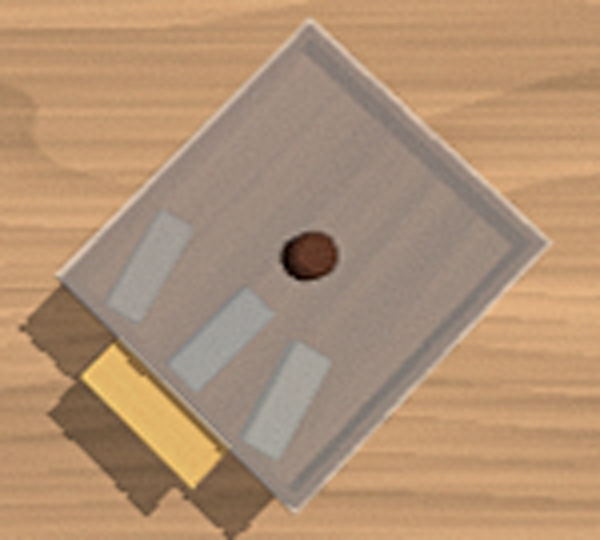

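The tray is level, the knob is unchanged at crop (310,257), and all three stones are at the front wall. Next I grasp the knob and lift the lid.

```bash
python3 - <<'E'
from h import *
q=(S*Ro.from_matrix(np.diag([-1,1,-1.]))).as_quat().tolist()
K=[.520,-.1735]
for p in([*K,.134],[*K,.22],[*PAD,.22],[*PAD,.04]): print(np.round(r.solve_ik(p,q),2))
command_gripper(.05,25)
r.reach([*K,.22],q); print(r.move_straight([*K,.134],speed=.06,max_force=6))
f,e,t=fr(); print(f,e,t)
command_gripper(.0,25); s=r.read_state(); print(s['grip_width'],s['grip_force'],s['contact_force'])
r.move_straight([*K,.15],speed=.03); s=r.read_state(); print(s['grip_width'],s['grip_force'],np.round(s['contact_force'],2))
pt,_=snap('side','lift'); cv2.imwrite('pics/c8.png',cv2.resize(pt[180:330,200:400],(800,600))[:,:,::-1])
E
```

```text
[-0.46  0.51  1.63 -0.    1.01 -1.24]
[-0.46  0.42  1.52 -0.    1.21 -1.24]
[ 0.17  0.4   1.53 -0.    1.2  -0.61]
[ 0.17  0.64  1.72 -0.    0.79 -0.61]
False
[ 0.5   0.49 -0.13] [ 0.5202 -0.1736  0.1344] 28.07
0.02308759255134338 24.579437866341323 [-0.93596291 -0.30552713  2.62814369]
0.023094714886242616 24.576993577647954 [ 0.81  0.48 -1.34]
```

View pics/c8.png

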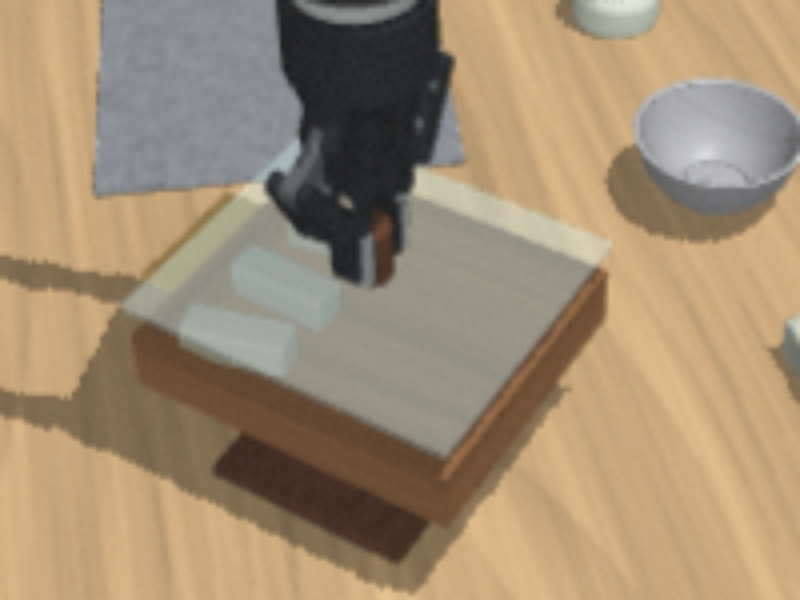

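The lid is held level, clear of the rim, and the stones are undisturbed. I'll carry it to the pad and set it down.

```bash
python3 - <<'E'
from h import *
r.move_straight([.520,-.1735,.22],speed=.1)
r.move_straight([*PAD,.22],speed=.15)
r.move_straight([*PAD,.055],speed=.08)
r.hold(.3); print(fr())
print(r.move_straight([*PAD,.037],speed=.01,max_force=3)); print(fr())
r.hold(.3)
w=r.read_state()['grip_width']
for k in(.002,.006,.025): command_gripper(w+k)
r.hold(.2); print(fr(), r.read_state()['grip_width'])
r.move_straight([*PAD,.15],speed=.06)
r.reach([.45,-.05,.38],[1,0,0,0]); r.hold(.3)
pt,d=snap('top','end_t'); snap('side','end_s'); print(fr())
for u,v in((225,250),(290,250),(260,205),(255,290)): print(at_d('top',u,v,d[v,u]).round(3))
cv2.imwrite('pics/c9.png',cv2.resize(pt[130:330,180:500],(800,500))[:,:,::-1])
E
```

```text
(array([ 0.55, -0.26, -1.42]), array([0.516 , 0.167 , 0.0551]), 34.93)
True
(array([0.08, 0.16, 4.9 ]), array([0.516 , 0.167 , 0.0404]), 36.25)
(array([-0.39,  0.66, -0.31]), array([0.5152, 0.1669, 0.0395]), 37.51) 0.048071371946885266
(array([-0.72,  1.11,  0.8 ]), array([ 0.45  , -0.0499,  0.3799]), 41.56)
[0.515 0.24  0.009]
[0.482 0.002 0.707]
[0.621 0.161 0.007]
[0.424 0.167 0.008]
```

View pics/c9.png

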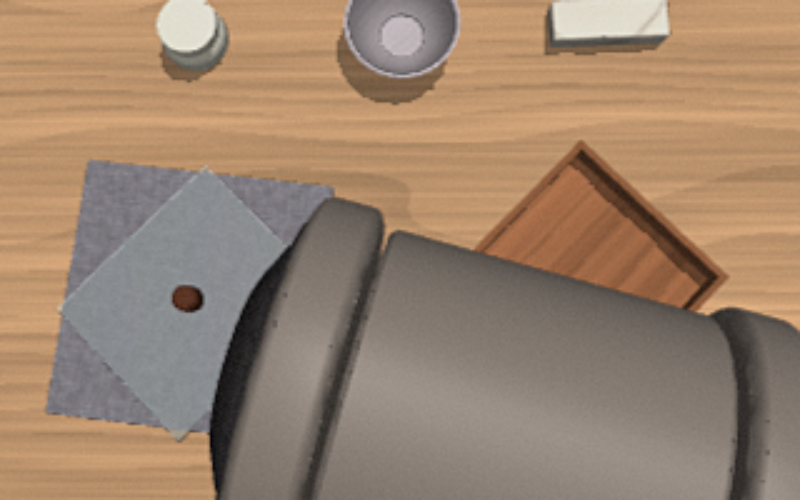

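The lid lies flat and centred on the pad, with its knob at (187,298), and the robot is clear. The bystanders are in place. Handing in.

```bash
python3 -c "
from h import *
print(r.finish_job())"
```

```text
the job is handed in; nothing more can be done
None
```

The job is handed in at about 42 s of the 64 s limit, verdict not shown: the stones were seen at the front wall when I lifted the lid (the arm hid them in the last picture), the lid lies flat and centred on the pad, and the bowl, jar and paperweight look unmoved.

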